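# Clip the rosette onto the leaning spindle

## Robot

A 7-joint arm with a two-finger parallel gripper is mounted at the origin on the work surface. World frame = base frame: x ahead of the robot, y to its left, z up, the work surface at z = 0. Lengths are in mm, angles in rad, forces in N, time in s.
With the tool pointing down it reaches from about 400 to 850 mm from the base axis. Payload 10.4 kg.
Tool frame: the origin (TCP) lies on the centre line of the jaws, within the pads' length; the fingertips stand 8 mm ahead of it and the grasp point (between the pads) lies 11 mm behind it; x points along the fingers, y is the direction in which the jaws open and shut, and the axes are right-handed (so a half turn about x gives the same grasp; the last joint's range is limited). The gripper opens to 87 mm and grips with 3 to 60 N. Pads are 19 mm wide; open, the fingers measure 117 mm over their backs; the gripper's body (75 mm by 190 mm) begins 51 mm behind the grasp point.
Start: joints at [1.107, 0.332, -0.065, 1.46, 0.022, 1.35, -0.088], TCP at [266.688, -565.269, 230.576] pointing down, gripper open.
Joint ranges: [-2.6, 2.6], [-0.5, 2.12], [-1.47, 1.34], [0.16, 2.42], [-1.27, 4.41], [0.06, 2.06], [-2.6, 2.6]. Speed limits (rad/s): [2.22, 2.22, 2.79, 2.79, 3.14, 3.14, 3.14].

## Interface

Orientations are given as a unit quaternion [x, y, z, w].
In Python, from bench import monitor, read_camera, sign_off gives the robot as it stands.
- The arm moves only by the tool servo_tool, never from a script. Its arguments are lists of equal length, an entry for each row: "linear": the shift along the world's x, y, z in mm, a list of three; "turn": the turn about the world's z in rad. A call has 1 to 20 rows; each row is the pose to reach, as a shift and turn from the pose measured when the call began; what a row does not reach only later rows make up. A row lasts 1/8 s, in which the tool goes at most 62.5 mm and 10.7 degrees, less where a joint would pass 70% of its speed; a pose out of reach is approached as far as the arm can. A call with a gripper value outside its range is refused whole. "fingers" is the closure, from 0 (fully open) to 1 (shut), set as the call begins (left out, the last holds). The fingers move at their own pace and stop on an object; "grip_force" is the grip in N (left out, the last holds). Time passes only in rows, so rows that repeat a pose let the fingers close. It gives the time, the measured TCP pose, the force and the opening at its end, in the units of the state.
- monitor.sense(): the state, without advancing time (a new reading comes with each control period).
- read_camera(name): name is "scene" or "top" or "wrist"; returns a dict with "image" (420x560x3 uint8, red, green, blue), "range_z" (420x560 float32, mm along the optical axis (not along the pixel's ray), 0 where there is no reading), "intrinsics" (3x3 intrinsics, pixels), "D" ([k1, k2, p1, p2, k3] as OpenCV has them; the pictures are not rectified), "extrinsics" (4x4, takes a point from world to camera coordinates); the wrist camera has in their place "hand_eye" (4x4, takes a point from camera to tool coordinates, whose origin is the TCP and whose axes are the tool frame's). Camera axes: x right, y down, z forward; pixel columns grow to the right and rows downward; lengths in mm; the calibration is good to about 2 mm. A picture is of the moment at which its call begins: read the wrist's pose just before it.
- sign_off(): hands the job in, once; it reports no verdict.
The state is a dict: "t": time; "joint_positions": joint angles; "joint_velocities": joint speeds; "joint_efforts": joint torques, N m; "ee_pos": TCP position; "eef_rot": TCP orientation; "contact_force": force on the tool from outside, world axes, zero at the start; "wrist_torque": the same for the moment, N m; "width": finger opening in mm.
Only numpy, scipy, OpenCV 4.12 (cv2) and the standard library are available. Lean on these libraries where they do the work, as an engineer would, in place of code of your own. Each camera call takes 0.05 s, during which the arm holds its last target. There are 200 camera calls.

## Task

Secure the blue rosette on the leaning decorating stand for painting: take the smaller of the two wire spring clips from the plywood board and press it sideways, open mouth first, into the groove of the spindle until it snaps fully home, then let go of it. Press it in steadily, without ramming it, and leave the larger clip and everything else where it is.

Things in the scene. Friction and masses are not known exactly. Their poses are not given: they have to be found in the camera images.
- clip_handle (a point): centre of the black handle of the smaller clip, the part to grasp: an upright block 18 mm (clip x) by 20 mm (clip y) by 32 mm tall, this point half-way up, 16 mm above the clip's underside. Axes as clip_bore. The clip weighs about 85 g and starts flat on the board
- clip_bore (a point): centre of the smaller clip's bore, half-way through its 6 mm thickness. x points out of the mouth, y across, z up (the handle stands towards z). The handle's centre is 48 mm behind (x = -48 mm). A hoop of round 6 mm wire, 38 mm wide; a bar 10.6 mm behind this point stops against the groove when home
- clip_mouth (a point): outer end of the smaller clip's mouth, 18 mm ahead of the bore's centre. Its two sprung jaws are flared here (24 mm free between them), 15 mm apart at the narrowest, 8 mm ahead of the bore's centre. Each spreads 2.5 mm to pass the 20 mm groove, then snaps in behind it; this takes some 5 to 20 N along clip x
- spindle: fixed steel spindle, leaning 32 degrees from vertical, roughly to the robot. Origin at the centre of its groove, about 125 mm above the table; z along its axis to the free end, x up the slope, y level. Groove 20 mm across, 8.5 mm wide. Above it a head 28 mm across up to z = 16 mm, and a tip to 21 mm. The clip may enter from any side, square to the axis, handle towards the free end
- hub_face (a point): centre of the flat face of the steel hub below the groove, 52 mm across, 4.25 mm below the groove's centre; axes as spindle. The clip may be rested on it to find its height: lying on it, the wire is 1.25 mm below mid-groove. 9.75 mm further down is the face of the blue rosette, 140 mm across
- board: plywood board 220 x 260 x 6 mm, fixed flat on the table; origin under its middle; its top is 6 mm above the table
- paint_jar: closed jar of red paint, 54 mm across, 55 mm tall; origin under its middle (leave alone)
- brush: paint brush lying flat, about 190 mm long; origin under it (leave alone)
- tape: roll of masking tape lying flat, 90 mm across, 25 mm tall; origin under its middle (leave alone)
- mug: white mug, 76 mm across, 90 mm tall; origin under its middle (leave alone)
- varnish: metal can, 68 mm across, 110 mm tall; origin under its middle (leave alone)
- jar2: closed jar of dark blue paint, 54 mm across, 55 mm tall; origin under its middle (leave alone)
- washer: brass washer, 34 mm across, 5 mm thick, lying on the board; origin under its middle (leave alone)
- big_clip: the other, larger wire clip lying on the board: same handle and build, but its hoop takes a 34 mm groove, so it is not the one to use; origin at its bore's centre on the underside, x towards its mouth (leave alone)
There are look-alikes about, which are no part of the job. What is shaped like the part that bears clip_handle but orange is not meant.

How it is judged (in metres and radians):
At the end, for the whole second after the job is handed in: the smaller clip is snapped into the spindle's groove: its bore centre within 4 mm of the groove's centre and its plane square to the spindle within 0.2 rad, at rest and released; the larger clip and the other things within 30 mm of where they stood (distance between clip_bore and spindle below 0.004 m and angle between the z axis of clip_bore and the z axis of spindle, either way round below 0.2 rad and linear speed of clip below 0.02 m/s and distance of each of paint_jar, brush, tape, mug, varnish, jar2, washer, big_clip from where it was at the start of the episode below 0.03 m); the robot touches nothing.
It fails at once if the clip is rammed against the spindle with more than 60 N (contact force between clip and spindle above 60 N).
It also fails if it takes over 61 s, if anything falls off the work surface, if the arm or the gripper's body presses on something with over 40 N, if the wrist force passes 120 N, or if a joint passes its speed limit or range.

## Working session

There is one attempt and no reset: what is moved stays moved. The work goes in short steps, Python scripts to look and compute and a tool call to move; the robot and the scene stay as the last step left them, time stands still between calls to the robot, and variables do not carry over. Pictures are saved under pics/ and viewed, about 8 in all and at most 12, crops included, and the job is handed in when it is done.

Besides the shell and the picture viewer there is one more tool, called after "Call:" by a JSON object that holds its "method" and its "body", one argument or row to a line. servo_tool: Moves the arm, as the interface text tells. Its arguments: {"type":"object","properties":{"linear":{"type":"array"},"turn":{"type":"array"},"fingers":{"type":"number"},"grip_force":{"type":"number"}},"required":["linear","turn"]}

```bash
mkdir -p pics; ls; cat > h.py <<'E'
import numpy as np,cv2
from scipy.spatial.transform import Rotation as R
from bench import monitor, read_camera, sign_off
def cam(n):
    s=monitor.sense(); c=read_camera(n)
    if n=='wrist':
        T=np.eye(4);T[:3,:3]=R.from_quat(s['eef_rot']).as_matrix();T[:3,3]=s['ee_pos'];c['c2w']=T@np.array(c['hand_eye'])
    else: c['c2w']=np.linalg.inv(np.array(c['extrinsics']))
    c['K']=np.array(c['intrinsics'],float);c['D']=np.array(c['D'],float);return c
def save(c,n,roi=None):
    im=c['image'][:,:,::-1]
    if roi: u0,v0,u1,v1,k=roi; im=cv2.resize(im[v0:v1,u0:u1],None,fx=k,fy=k,interpolation=cv2.INTER_CUBIC)
    cv2.imwrite('pics/'+n,im)
def rays(c,uv):
    n=cv2.undistortPoints(np.array(uv,float).reshape(-1,1,2),c['K'],c['D']).reshape(-1,2)
    d=np.c_[n,np.ones(len(n))]; return c['c2w'][:3,3], d@c['c2w'][:3,:3].T   # depth-normalised
def onplane(c,uv,z):
    o,d=rays(c,uv); return o+d*((z-o[2])/d[:,2])[:,None]
def cloud(c):
    v,u=np.mgrid[:420,:560]; o,d=rays(c,np.c_[u.ravel(),v.ravel()]); r=np.array(c['range_z'])
    P=(o+d*r.reshape(-1,1)).reshape(420,560,3); P[r<=0]=np.nan; return P
def proj(c,P):
    M=np.linalg.inv(c['c2w']); return cv2.projectPoints(np.array(P,float).reshape(-1,1,3),cv2.Rodrigues(M[:3,:3])[0],M[:3,3],c['K'],c['D'])[0].reshape(-1,2)
E
python3 - <<'E'
from h import *
a=cam('scene');b=cam('top')
save(a,'scene0.png');save(b,'top0.png')
print(monitor.sense()); print(a['c2w'].round(2),b['c2w'].round(2))
E
```

```text
pics
{'t': 0.1, 'joint_positions': array([ 1.10738342,  0.3327823 , -0.06472277,  1.46083609,  0.02160359,
        1.3498898 , -0.0885075 ]), 'joint_velocities': array([ 0.00162316, -0.00290124,  0.00118647, -0.00271779,  0.00081352,
        0.00173612,  0.00069013]), 'joint_efforts': array([ 1.20831661e-03, -6.24547505e+01,  2.43530818e-02, -3.90719604e+01,
       -6.13808795e-02,  3.65993183e-02,  4.31469482e-05]), 'ee_pos': array([ 266.54275389, -564.95587831,  229.86016196]), 'eef_rot': array([-0.68988652, -0.15502024,  0.69010988, -0.1541871 ]), 'contact_force': array([-0.08867819,  1.18205463,  1.11224915]), 'wrist_torque': array([0.00872845, 0.03179772, 0.03116119]), 'width': 87.07416633316342}
[[-7.70000e-01  3.40000e-01 -5.40000e-01  1.03454e+03]
 [ 6.40000e-01  4.20000e-01 -6.40000e-01  5.72340e+02]
 [ 1.00000e-02 -8.40000e-01 -5.40000e-01  5.51950e+02]
 [ 0.00000e+00  0.00000e+00  0.00000e+00  1.00000e+00]] [[-2.00000e-02 -9.80000e-01  1.80000e-01  3.88780e+02]
 [-1.00000e+00  2.00000e-02  2.00000e-02 -4.11000e+00]
 [-2.00000e-02 -1.80000e-01 -9.80000e-01  1.09912e+03]
 [ 0.00000e+00  0.00000e+00  0.00000e+00  1.00000e+00]]
```

View pics/scene0.png

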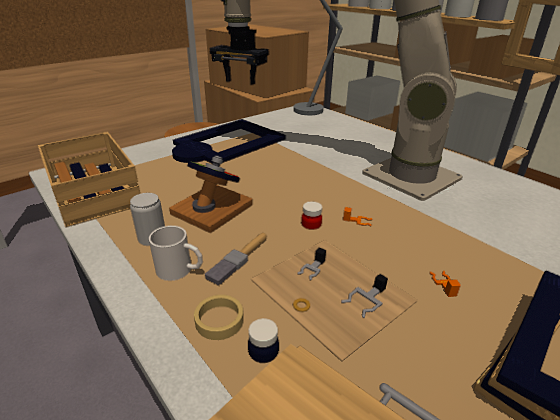

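View pics/top0.png

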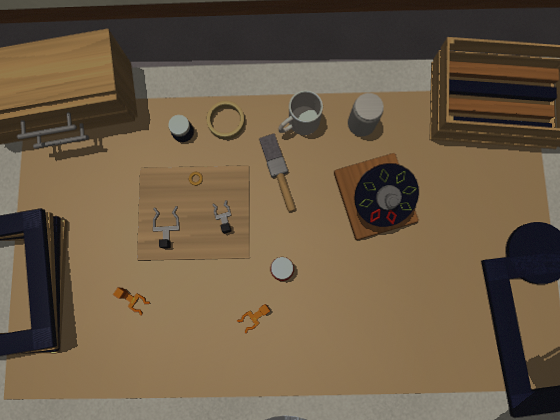

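Top view: small clip's handle is at about (226,228) with its mouth up-image (+x). The rosette and spindle are at about (388,197), and the big clip is at (165,225). I'll measure these with depth.

```bash
python3 - <<'E'
from h import *
b=cam('top');P=cloud(b)
im=b['image'].astype(int); hsv=cv2.cvtColor(b['image'],cv2.COLOR_RGB2HSV)
# handle: dark pixels near clip
def blob(m,roi):
    u0,v0,u1,v1=roi; mm=np.zeros(m.shape,bool); mm[v0:v1,u0:u1]=m[v0:v1,u0:u1]; return mm
m=blob(im.max(2)<50,(212,216,240,240)); v,u=np.nonzero(m); print('handle px',u.mean(),v.mean(),m.sum(), 'depth z',np.nanmedian(P[m],0))
print('handle pts top plane',onplane(b,[[u.mean(),v.mean()]],38), onplane(b,[[u.mean(),v.mean()]],22))
# clip wire: grey low saturation
g=blob((hsv[...,1]<60)&(hsv[...,2]>60),(205,192,242,226)); v,u=np.nonzero(g); W=onplane(b,np.c_[u,v],9)
c=W.mean(0); print('wire',c,g.sum(), W.min(0),W.max(0))
# rosette face dark blue
r=blob((im.max(2)<70),(345,150,430,240))
Q=P[r]; Q=Q[np.isfinite(Q).all(1)&(Q[:,2]>60)]
for k in range(5):
    A=np.c_[Q[:,:2],np.ones(len(Q))]; s=np.linalg.lstsq(A,Q[:,2],rcond=None)[0]; e=A@s-Q[:,2]; Q=Q[abs(e)<max(2,2*e.std())]
n=np.array([-s[0],-s[1],1]);n/=np.linalg.norm(n); print('plane n',n,'tilt',np.degrees(np.arccos(n[2])),'az',np.degrees(np.arctan2(n[1],n[0])),len(Q),e.std(),'mean',Q.mean(0))
# spindle metal points
h=blob((hsv[...,1]<40)&(hsv[...,2]>90),(370,178,410,218)); H=P[h]; d=(H-Q.mean(0))@n
for lo in range(4,50,3):
    k=(d>lo)&(d<=lo+3)
    if k.sum()>3: print(lo,k.sum(),H[k].mean(0).round(1),np.nanmin(H[k],0).round(1),np.nanmax(H[k],0).round(1))
save(b,'crop1.png',(195,185,250,245,9)); 
E
```

```text
handle px 225.75862068965517 227.9655172413793 87 depth z [537.18314464 121.58996115  36.04606589]
handle pts top plane [[537.12176243 121.75499207  38.        ]] [[539.35858506 123.65277597  22.        ]]
wire [575.01227489 133.30885727   9.        ] 162 [552.77601254 115.29947308   9.        ] [604.52272994 154.87453911   9.        ]
plane n [-0.50866135 -0.14285088  0.84903313] tilt 31.893337406212083 az -164.3132977417661 2171 1.6071647577193473 mean [ 590.73074581 -224.5108927   115.48737547]
```

View pics/crop1.png

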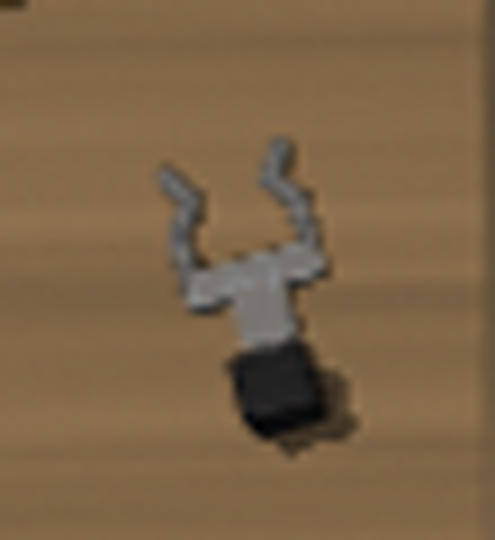

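```bash
python3 - <<'E'
from h import *
s=monitor.sense(); M=R.from_quat(s['eef_rot']).as_matrix(); print(M.round(3)); y=M[:2,1]
print('jaw az',np.degrees(np.arctan2(y[1],y[0]))); c=cam('wrist'); print((np.array(c['hand_eye'])).round(2))
print('shift', np.array([538,122.5,0])-s['ee_pos'])
E
```

```text
[[-0.     0.427 -0.904]
 [ 0.001 -0.904 -0.427]
 [-1.    -0.001  0.   ]]
jaw az -64.74167148981805
[[  -0.     -0.3     0.95 -154.78]
 [   1.      0.      0.      0.74]
 [  -0.      0.95    0.3   -81.75]
 [   0.      0.      0.      1.  ]]
shift [ 271.44108133  687.48802126 -229.94076361]
```

Call:
{"method": "servo_tool", "body": {
  "linear": [
    [8,20,0],
    [24,60,0],
    [42,106,0],
    [60,152,0],
    [78,198,0],
    [96,244,0],
    [114,290,0],
    [132,336,0],
    [150,382,0],
    [168,428,0],
    [186,474,-5],
    [204,520,-15],
    [222,564,-28],
    [238,604,-40],
    [252,640,-50],
    [263,666,-56],
    [269,681,-60],
    [271,687,-60],
    [271,687,-60],
    [271,687,-60]
  ],
  "turn": [0,-0.01,-0.02,-0.03,-0.04,-0.05,-0.06,-0.07,-0.08,-0.09,-0.1,-0.11,-0.12,-0.13,-0.14,-0.15,-0.16,-0.17,-0.17,-0.17],
  "fingers": 0.4
}}

```text
t: 2.7
ee_pos: [537.6, 121.0, 170.3]
eef_rot: [0.701, 0.095, -0.701, 0.095]
contact_force: [-0.3, -0.6, -0.3]
width: 52.0
```

```bash
python3 - <<'E'
from h import *
s=monitor.sense();print(s['t'],s['ee_pos'],s['width']); c=cam('wrist'); save(c,'w1.png')
P=cloud(c); im=c['image'].astype(int)
m=(im.max(2)<50)&(P[...,2]>33)&(P[...,2]<46)
n,l,st,ce=cv2.connectedComponentsWithStats(m.astype(np.uint8))
for i in range(1,n):
    if st[i,4]>100:
        Q=P[l==i]; uv=np.argwhere(l==i)[:,::-1].astype(np.float32)
        W=onplane(c,uv,38)[:,:2].astype(np.float32)
        print(ce[i],st[i],np.nanmean(Q,0),cv2.minAreaRect(W))
E
```

```text
2.7 [537.60624468 120.99088705 170.28660217] 52.048358083493575
```

View pics/w1.png

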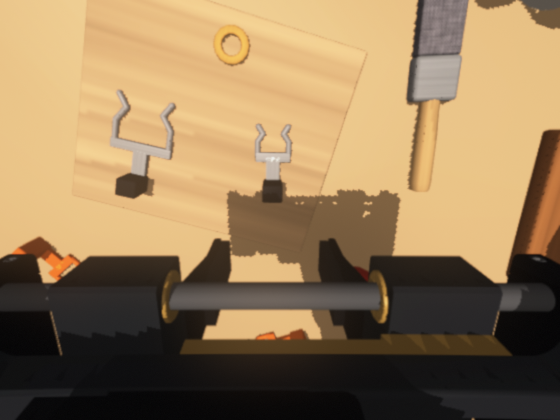

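```bash
python3 - <<'E'
from h import *
c=cam('wrist');P=cloud(c); im=c['image'].astype(int); s=monitor.sense()
sub=P[178:204,262:284]; print('z grid',np.round(P[176:206:4,272,2],1))
m=(im.max(2)<45);r=np.zeros_like(m);r[172:206,255:290]=m[172:206,255:290]
v,u=np.nonzero(r);print(u.min(),u.max(),v.min(),v.max(),len(u))
Q=P[r];t=Q[(Q[:,2]>35)]; print(len(t),'top pts',t.mean(0),t.min(0),t.max(0))
x=np.array([np.cos(.27),np.sin(.27)])
# mouth tips and bar mid by px on z=9
W=onplane(c,[[258,126],[289,126],[257,158],[291,158],[273,158]],9);print(W.round(1))
mid=(W[0]+W[1])/2;d=mid-W[4];print('yaw',np.arctan2(d[1],d[0]),'bar yaw',np.arctan2(-(W[2]-W[3])[0],(W[2]-W[3])[1]))
M=R.from_quat(s['eef_rot']).as_matrix();print('jaw',M[:,1])
E
```

```text
z grid [14.  16.3 34.4 38.8 38.8 37.9 38.6  7.4]Traceback (most recent call last):
  File "<stdin>", line 5, in <module>
    return umr_minimum(a, axis, None, out, keepdims, initial, where)
ValueError: zero-size array to reduction operation minimum which has no identity
```

```bash
python3 - <<'E'
from h import *
c=cam('wrist');P=cloud(c); s=monitor.sense()
m=P[...,2]>32;r=np.zeros_like(m);r[172:210,255:290]=m[172:210,255:290]
v,u=np.nonzero(r);print(u.min(),u.max(),v.min(),v.max(),len(u),c['image'][195,272])
t=P[r]; print(len(t),'top pts',t.mean(0),cv2.minAreaRect(t[:,:2].astype(np.float32)))
W=onplane(c,[[258,126],[289,126],[257,158],[291,158],[273,158]],9);print(W.round(1))
mid=(W[0]+W[1])/2;d=mid-W[4];print('yaw',np.arctan2(d[1],d[0]),'bar yaw',np.arctan2(-(W[2]-W[3])[0],(W[2]-W[3])[1]))
M=R.from_quat(s['eef_rot']).as_matrix();print('jaw',M[:,1])
E
```

```text
262 282 184 202 380 [58 44 32]
380 top pts [541.76449173 123.4353282   38.14635422] ((541.1746215820312, 123.59966278076172), (18.04486083984375, 19.897981643676758), 15.778077125549316)
[[598.  154.1   9. ]
 [606.4 123.8   9. ]
 [566.5 146.9   9. ]
 [575.9 112.7   9. ]
 [570.9 130.8   9. ]]
yaw 0.2530942706195221 bar yaw 0.2700261999019073
jaw [ 2.66630267e-01 -9.63798813e-01 -3.86601859e-04]
```

Call:
{"method": "servo_tool", "body": {
  "linear": [
    [3.5,2.6,-10],
    [3.5,2.6,-40],
    [3.5,2.6,-75],
    [3.5,2.6,-105],
    [3.5,2.6,-125],
    [3.5,2.6,-140],
    [3.5,2.6,-149],
    [3.5,2.6,-153.5],
    [3.5,2.6,-153.5],
    [3.5,2.6,-153.5]
  ],
  "turn": [0,0,0,0,0,0,0,0,0,0]
}}

```text
t: 4.1
ee_pos: [541.6, 123.9, 17.4]
eef_rot: [0.701, 0.095, -0.7, 0.095]
contact_force: [-0.7, -0.0, -0.7]
width: 52.1
```

Call:
{"method": "servo_tool", "body": {
  "linear": [
    [0,0,0],
    [0,0,0],
    [0,0,0],
    [0,0,0],
    [0,0,0],
    [0,0,0]
  ],
  "turn": [0,0,0,0,0,0],
  "fingers": 1,
  "grip_force": 25
}}

```text
t: 4.85
ee_pos: [541.5, 123.9, 17.4]
eef_rot: [0.701, 0.095, -0.7, 0.095]
contact_force: [0.0, 0.6, 0.8]
width: 19.8
```

Call:
{"method": "servo_tool", "body": {
  "linear": [
    [0,0,15],
    [0,0,45],
    [0,-5,85],
    [-3,-25,125],
    [-8,-60,160],
    [-14,-100,185],
    [-20,-142,200],
    [-26,-184,210],
    [-32,-226,213],
    [-38,-266,213],
    [-44,-304,213],
    [-48,-336,213],
    [-52,-360,213],
    [-54,-373,213],
    [-54,-377,213],
    [-54,-377,213],
    [-54,-377,213]
  ],
  "turn": [0,0,0,0,0,0,0,0,0,0,0,0,0,0,0,0,0]
}}

```text
t: 6.98
ee_pos: [487.9, -252.0, 230.5]
eef_rot: [0.701, 0.096, -0.7, 0.095]
contact_force: [-0.4, -0.3, -0.8]
width: 19.9
```

```bash
python3 - <<'E'
from h import *
s=monitor.sense();print(s['t'],s['ee_pos'],s['width']); c=cam('wrist'); save(c,'w2.png')
np.savez('w2.npz',image=c['image'],r=c['range_z'],K=c['K'],D=c['D'],c2w=c['c2w'])
E
```

```text
6.975 [ 487.90480833 -251.96706498  230.49097856] 19.89698567839559
```

View pics/w2.png

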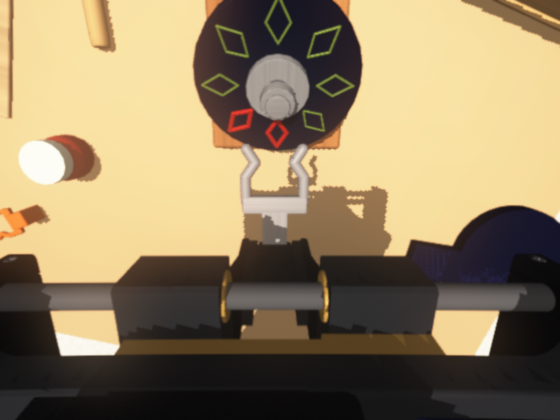

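Clip is held at the mouth end (275,150–210), and the hub (278,86) and head (278,103) are straight ahead of it. I'll fit the rosette plane and the circles.

```bash
cat > fit.py <<'E'
from h import *
def fit(c):
    P=cloud(c); im=c['image'].astype(int); hsv=cv2.cvtColor(c['image'],cv2.COLOR_RGB2HSV)
    ros=(im.max(2)<70)&(P[...,2]>60)&(P[...,2]<170); ros[155:]=0; ros[:,:185]=0; ros[:,370:]=0
    Q=P[ros]
    for k in range(6):
        A=np.c_[Q[:,:2],np.ones(len(Q))]; s=np.linalg.lstsq(A,Q[:,2],rcond=None)[0]; e=A@s-Q[:,2]; Q=Q[abs(e)<max(1,2*e.std())]
    n=np.array([-s[0],-s[1],1]);n/=np.linalg.norm(n); p0=Q.mean(0)
    print('n',n.round(4),'tilt',np.degrees(np.arccos(n[2])),'upslope az',np.degrees(np.arctan2(-n[1],-n[0])),len(Q),e.std())
    ex=np.array([-n[0],-n[1],0]);ex/=np.linalg.norm(ex);ey=np.cross([0,0,1],ex);ex=np.cross(ey,n)
    def circ(mask,h,name,sel=None):
        mask=cv2.morphologyEx(mask.astype(np.uint8),cv2.MORPH_CLOSE,np.ones((9,9)))
        cn=max(cv2.findContours(mask,cv2.RETR_EXTERNAL,cv2.CHAIN_APPROX_NONE)[0],key=cv2.contourArea).reshape(-1,2)
        cn=cn[cn[:,1]>2]
        o,d=rays(c,cn); q=p0+h*n; X=o+d*(((q-o)@n)/(d@n))[:,None]
        uv=np.c_[(X-q)@ex,(X-q)@ey]
        for k in range(6):
            s=np.linalg.lstsq(np.c_[2*uv,np.ones(len(uv))],(uv**2).sum(1),rcond=None)[0]; r=np.sqrt(s[2]+s[0]**2+s[1]**2)
            e=np.hypot(*(uv-s[:2]).T)-r; uv=uv[abs(e)<max(.7,2*e.std())]
        ctr=q+s[0]*ex+s[1]*ey; print(name,'r',r.round(2),'ctr',ctr.round(1),len(uv),'groove',(ctr+(14-h)*n).round(1)); return ctr
    a=circ(ros,0,'rosette')
    dd=(P-p0)@n
    hub=(dd>5)&(dd<14)&(P[...,2]>60); hub[150:]=0; hub[:,185]=0; hub[:,:200]=0;hub[:,360:]=0
    print('hub height',np.nanmedian(dd[hub]),hub.sum()); circ(hub,9.75,'hub')
    hd=(dd>20)&(dd<45);hd[:60]=0;hd[130:]=0;hd[:,:240]=0;hd[:,320:]=0
    T=P[hd]; print('head/tip',hd.sum()); 
    for lo in range(20,40,3):
        k=(dd[hd]>lo)&(dd[hd]<=lo+3)
        if k.sum()>10: X=T[k]; print(lo,k.sum(),'off up/across from axis',((X-a)@ex).mean().round(1),((X-a)@ey).mean().round(1),((X-a)@ey).min().round(1),((X-a)@ey).max().round(1))
    return n,ex,ey,P
E
python3 - <<'E'
from fit import *
z=np.load('w2.npz');c={'image':z['image'],'range_z':z['r'],'K':z['K'],'D':z['D'],'c2w':z['c2w']}
n,ex,ey,P=fit(c)
# clip: heights of mouth and bar
for uv in [(247,152),(303,152),(249,165),(301,165),(255,204),(275,205),(298,204),(274,215)]: print(uv,P[uv[1],uv[0]].round(1))
E
```

```text
n [-0.51   -0.1386  0.849 ] tilt 31.900567831644622 upslope az 15.200260105234282 11030 0.6210752773221342
rosette r 62.2 ctr [ 589.  -234.5  113.7] 297 groove [ 581.9 -236.5  125.6]
hub height 9.850188482156344 2008
hub r 25.67 ctr [ 583.4 -228.8  122.8] 161 groove [ 581.3 -229.4  126.4]
head/tip 1099
20 66 off up/across from axis 10.5 7.5 -6.9 20.7
23 69 off up/across from axis 10.7 6.8 -6.6 20.5
26 78 off up/across from axis 9.8 6.7 -6.7 20.5
29 395 off up/across from axis 4.1 7.1 -6.5 20.4
32 205 off up/across from axis 2.1 7.3 -2.7 16.5
35 286 off up/across from axis 0.9 6.8 -1.9 16.4
(247, 152) [ 543.1 -222.5  225.2]
(303, 152) [ 551.1 -250.8  226.2]
(249, 165) [ 536.7 -225.2  224.7]
(301, 165) [ 544.1 -252.   224.6]
(255, 204) [ 516.8 -233.7  225.9]
(275, 205) [ 519.2 -244.5  226.1]
(298, 204) [ 523.  -256.7  225.6]
(274, 215) [ 513.4 -245.6  225.9]
```

Call:
{"method": "servo_tool", "body": {
  "linear": [
    [3.4,-1.1,-10],
    [3.4,-1.1,-30],
    [3.4,-1.1,-55],
    [3.4,-1.1,-75],
    [3.4,-1.1,-90],
    [3.4,-1.1,-99],
    [3.4,-1.1,-103.5],
    [3.4,-1.1,-103.5],
    [3.4,-1.1,-103.5]
  ],
  "turn": [0,0,0,0,0,0,0,0,0],
  "grip_force": 15
}}

```text
t: 8.15
ee_pos: [491.6, -253.4, 127.6]
eef_rot: [0.701, 0.096, -0.7, 0.096]
contact_force: [-0.1, 0.1, -0.1]
width: 20.0
```

```bash
python3 - <<'E'
from fit import *
s=monitor.sense();print(s['t'],s['ee_pos'],s['width'],s['contact_force']); c=cam('wrist'); save(c,'w3.png')
np.savez('w3.npz',image=c['image'],r=c['range_z'],K=c['K'],D=c['D'],c2w=c['c2w'])
E
```

```text
8.15 [ 491.58195093 -253.36318318  127.57004078] 19.986787876480538 [-0.12376108  0.09932844 -0.10867133]
```

View pics/w3.png

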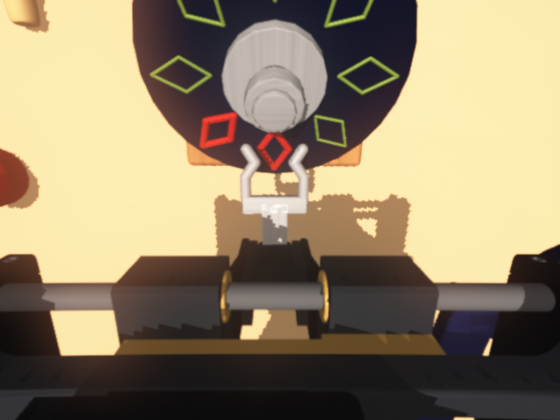

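```bash
python3 - <<'E'
from h import *
z=np.load('w3.npz');c={'image':z['image'],'range_z':z['r'],'K':z['K'],'D':z['D'],'c2w':z['c2w']};P=cloud(c)
n=np.array([-.51,-.1386,.849]);n/=np.linalg.norm(n);ex=np.array([.849*.965,.849*.262,.528]);ey=np.array([-.262,.965,0]);G=np.array([581.3,-229.4,126.4])
D=P-G;d=D@n;x=D@ex;y=D@ey;X,Y=P[...,0],P[...,1]
roi=np.zeros(d.shape,bool);roi[:140,190:360]=1
m=roi&(d<0)&(d>-9)&(np.hypot(x,y)<35)
print('hub d',np.median(d[m]),'y',y[m].min(),y[m].max(),'x',x[m].min(),x[m].max())
m=roi&(d>6)&(d<30)&(np.hypot(x,y)<25);print('head y',np.percentile(y[m],[1,99]),'dmax',d[m].max())
m=np.zeros_like(roi);m[140:220,235:315]=1;m&=(P[...,2]>114)&(P[...,2]<126)
w=P[m];print('clip z',np.median(w[:,2]),'lateral by row:')
for v in (150,158,166,180,205):
    k=np.nonzero(m[v])[0]; yy=y[v,k]; print(v,k.min(),k.max(),yy.min().round(1),yy.max().round(1),((P[v,k]-G)[:,:2]@np.array([.965,.262])).mean().round(1))
E
```

```text
hub d -4.264871494186435 y -25.318923315031537 25.787568967890007 x -24.253329362037494 24.789754826935305
head y [-12.67189744  13.01134311] dmax 22.778947683221283
clip z 122.51254725796292 lateral by row:
150 241 307 -17.4 17.6 -30.7
158 246 302 -14.8 14.9 -34.9
166 246 303 -15.7 15.1 -39.2
180 240 308 -18.4 18.5 -46.8
205 243 306 -17.8 17.1 -60.8
```

Call:
{"method": "servo_tool", "body": {
  "linear": [
    [4,1.1,-0.8],
    [9,2.4,-0.8],
    [13,3.5,-0.8],
    [13,3.5,-0.8],
    [13,3.5,-3],
    [13,3.5,-5],
    [13,3.5,-7],
    [13,3.5,-9],
    [13,3.5,-9]
  ],
  "turn": [0,0,0,0,0,0,0,0,0]
}}

```text
t: 9.32
ee_pos: [504.1, -250.1, 118.4]
eef_rot: [0.701, 0.095, -0.7, 0.095]
contact_force: [-2.8, -0.3, 1.7]
width: 19.9
```

Call:
{"method": "servo_tool", "body": {
  "linear": [
    [0,0,-2],
    [0,0,-4],
    [0,0,-6],
    [0,0,-8],
    [0,0,-10],
    [0,0,-12],
    [0,0,-14],
    [0,0,-16],
    [0,0,-18],
    [0,0,-20],
    [0,0,-20]
  ],
  "turn": [0,0,0,0,0,0,0,0,0,0,0]
}}

```text
t: 10.7
ee_pos: [504.1, -250.0, 98.2]
eef_rot: [0.701, 0.096, -0.7, 0.095]
contact_force: [-0.3, 0.1, 0.8]
width: 19.9
```

```bash
python3 - <<'E'
from h import *
s=monitor.sense();print(s['ee_pos'],s['contact_force']);c=cam('wrist');save(c,'w4.png',(170,0,390,260,2.3));P=cloud(c)
G=np.array([581.3,-229.4,126.4])
for v in range(60,225,12):
    for u in (246,303):
        q=P[v,u]-G; print(v,u,'h %.1f y %.1f z %.1f'%(q[:2]@[.965,.262],q[:2]@[-.262,.965],q[2]),end=' | ')
    print()
E
```

```text
[ 504.12557021 -249.97997708   98.21015389] [-0.29885309  0.08729357  0.79231139]
60 246 h nan y nan z nan | 60 303 h 19.2 y -10.1 z 7.7 | 
72 246 h 15.5 y 10.6 z 4.6 | 72 303 h 15.5 y -10.5 z 5.5 | 
84 246 h 11.5 y 10.8 z 3.3 | 84 303 h 11.7 y -10.9 z 2.4 | 
96 246 h 7.4 y 11.2 z -0.1 | 96 303 h 7.5 y -11.2 z 0.5 | 
108 246 h 2.8 y 10.4 z 10.1 | 108 303 h 2.9 y -10.5 z 9.7 | 
120 246 h -1.3 y 9.9 z 17.0 | 120 303 h -1.1 y -10.1 z 16.4 | 
132 246 h -5.5 y 10.2 z 14.5 | 132 303 h -5.4 y -10.4 z 13.9 | 
144 246 h -9.9 y 10.5 z 12.9 | 144 303 h -9.8 y -10.7 z 12.8 | 
156 246 h -14.7 y 10.8 z 10.7 | 156 303 h -14.8 y -11.2 z 9.0 | 
168 246 h -23.5 y 13.0 z -12.1 | 168 303 h -23.3 y -13.4 z -12.2 | 
180 246 h -29.7 y 13.4 z -14.8 | 180 303 h -29.7 y -13.9 z -15.2 | 
192 246 h -36.3 y 13.7 z -17.1 | 192 303 h -36.6 y -14.5 z -18.9 | 
204 246 h -43.3 y 14.1 z -19.8 | 204 303 h -43.0 y -14.8 z -19.6 | 
216 246 h -50.5 y 14.5 z -22.0 | 216 303 h -50.1 y -15.2 z -21.3 |
```

View pics/w4.png

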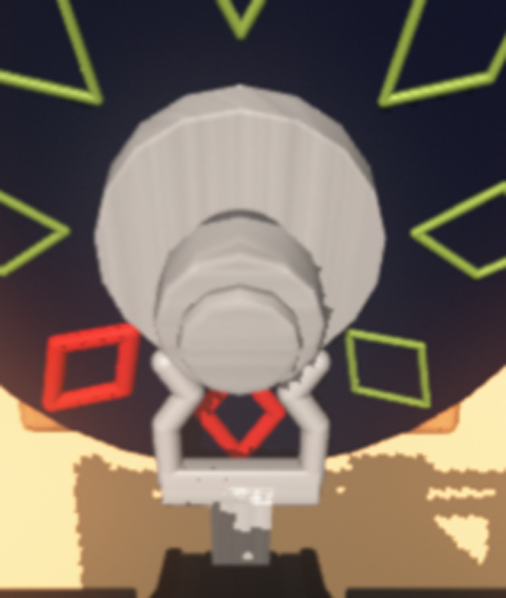

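The clip is pivoting in the grip (about 21° now) with its mouth resting on the hub's lower edge, centred. I'll continue down.

Call:
{"method": "servo_tool", "body": {
  "linear": [
    [0,0,-2],
    [0,0,-4],
    [0,0,-6],
    [0,0,-8],
    [0,0,-9.5],
    [0,0,-11],
    [0,0,-11]
  ],
  "turn": [0,0,0,0,0,0,0]
}}

```text
t: 11.62
ee_pos: [504.0, -249.9, 87.1]
eef_rot: [0.701, 0.096, -0.7, 0.095]
contact_force: [-0.3, -1.3, -1.4]
width: 20.1
```

```bash
cat > st.py <<'E'
from h import *
s=monitor.sense();c=cam('wrist');P=cloud(c)
G=np.array([581.3,-229.4,126.4]);n=np.array([-.51,-.1386,.849]);ex=np.array([.849*.965,.849*.262,.528])
q=s['ee_pos']-G;print('t',s['t'],'tcp h %.1f e %.1f z %.1f'%(q[:2]@[.965,.262],q[:2]@[-.262,.965],q[2]),'F',s['contact_force'].round(1))
D=P-G; x=D@ex;y=D[...,:2]@[-.262,.965];d=D@n
m=(x<-12)&(x>-75)&(abs(y)<22)&(d>-9)&(d<12); m[230:]=0
h=D[...,:2]@[.965,.262]
A=np.c_[x[m],np.ones(m.sum())]; 
for lo in range(-75,-12,5):
    k=m&(x>lo)&(x<=lo+5)
    if k.sum()>8: print(lo,k.sum(),'d90 %.1f ymin %.1f ymax %.1f'%(np.percentile(d[k],85),y[k].min(),y[k].max()))
E
python3 st.py
```

```text
t 11.625 tcp h -79.9 e 0.4 z -39.3 F [-0.3 -1.3 -1.4]
-70 128 d90 1.3 ymin -7.2 ymax 6.3
-65 287 d90 0.4 ymin -17.9 ymax 17.6
-60 524 d90 -0.3 ymin -19.1 ymax 18.5
-55 716 d90 -1.2 ymin -19.0 ymax 18.6
-50 197 d90 -2.3 ymin -19.1 ymax 18.6
-45 220 d90 -3.1 ymin -19.0 ymax 18.5
-40 281 d90 -3.9 ymin -17.8 ymax 17.4
-35 197 d90 -4.7 ymin -16.0 ymax 15.6
-30 112 d90 -5.6 ymin -17.6 ymax 17.3
-25 10 d90 -4.3 ymin -17.9 ymax 17.2
-20 129 d90 -3.7 ymin -21.4 ymax 21.7
-15 146 d90 -3.6 ymin -21.9 ymax 21.9
```

The mouth slipped off the hub's edge: it sits below the face at about 22°. I'll back out, lift and bring it onto the face further in.

Call:
{"method": "servo_tool", "body": {
  "linear": [
    [-3,-0.8,0],
    [-7.7,-2.1,0],
    [-7.7,-2.1,5],
    [-7.7,-2.1,10],
    [-7.7,-2.1,14.6],
    [-7.7,-2.1,14.6],
    [-4,-1.1,14.6],
    [0,0,14.6],
    [3,0.8,14.6],
    [6,1.6,14.6],
    [6,1.6,14.6]
  ],
  "turn": [0,0,0,0,0,0,0,0,0,0,0]
}}

```text
t: 13.05
ee_pos: [510.3, -248.2, 101.8]
eef_rot: [0.701, 0.096, -0.7, 0.096]
contact_force: [-0.3, -0.2, -0.3]
width: 20.2
```

```bash
python3 st.py
```

```text
t 13.05 tcp h -73.4 e 0.5 z -24.6 F [-0.3 -0.2 -0.3]
-60 16 d90 10.0 ymin -7.1 ymax 6.4
-55 183 d90 10.2 ymin -7.0 ymax 6.4
-50 406 d90 9.2 ymin -18.2 ymax 17.8
-45 677 d90 8.3 ymin -19.0 ymax 18.5
-40 445 d90 7.3 ymin -19.1 ymax 18.6
-35 197 d90 6.3 ymin -19.0 ymax 18.8
-30 249 d90 5.5 ymin -18.8 ymax 18.6
-25 188 d90 4.8 ymin -16.1 ymax 16.3
-20 97 d90 3.0 ymin -21.8 ymax 21.6
-15 183 d90 2.2 ymin -21.9 ymax 21.9
```

Call:
{"method": "servo_tool", "body": {
  "linear": [
    [0.3,0.1,-2],
    [0.6,0.2,-4],
    [0.9,0.3,-6],
    [1.3,0.3,-8],
    [1.6,0.4,-9.5],
    [1.8,0.5,-11],
    [1.8,0.5,-11]
  ],
  "turn": [0,0,0,0,0,0,0]
}}

```text
t: 13.98
ee_pos: [511.9, -247.7, 90.6]
eef_rot: [0.701, 0.096, -0.7, 0.095]
contact_force: [-0.1, -0.0, 0.5]
width: 19.7
```

```bash
python3 st.py
```

```text
t 13.975 tcp h -71.8 e 0.5 z -35.8 F [-0.1 -0.   0.5]
-60 39 d90 2.7 ymin -6.3 ymax 6.8
-55 226 d90 2.8 ymin -17.8 ymax 17.3
-50 460 d90 2.8 ymin -18.9 ymax 18.5
-45 814 d90 2.4 ymin -18.9 ymax 18.6
-40 177 d90 2.2 ymin -18.9 ymax 18.8
-35 186 d90 2.1 ymin -19.0 ymax 18.7
-30 252 d90 2.0 ymin -18.3 ymax 18.1
-25 37 d90 1.7 ymin -15.0 ymax 14.9
-20 129 d90 1.1 ymin -21.0 ymax 20.9
-15 155 d90 -3.5 ymin -21.8 ymax 21.9
```

Clip is now flush on the hub to within about 0.04 rad. I'll tighten the grip and slide up the slope.

Call:
{"method": "servo_tool", "body": {
  "linear": [
    [0,0,0],
    [0,0,0],
    [1.5,0.4,0.8],
    [3,0.8,1.7],
    [4.5,1.2,2.6],
    [6,1.6,3.5],
    [7.5,2.0,4.4],
    [9,2.4,5.3],
    [9,2.4,5.3]
  ],
  "turn": [0,0,0,0,0,0,0,0,0],
  "grip_force": 60
}}

```text
t: 15.15
ee_pos: [521.0, -245.4, 96.1]
eef_rot: [0.701, 0.096, -0.7, 0.095]
contact_force: [-4.2, -3.0, 2.3]
width: 19.2
```

```bash
python3 st.py
```

```text
t 15.15 tcp h -62.4 e 0.4 z -30.3 F [-4.2 -3.   2.3]
-50 10 d90 2.0 ymin -3.8 ymax 6.1
-45 183 d90 2.6 ymin -17.5 ymax 17.1
-40 449 d90 2.6 ymin -18.3 ymax 17.6
-35 432 d90 2.4 ymin -19.2 ymax 18.7
-30 164 d90 2.1 ymin -18.9 ymax 18.5
-25 132 d90 2.1 ymin -19.3 ymax 18.5
-20 176 d90 1.1 ymin -21.8 ymax 21.8
-15 111 d90 -3.8 ymin -21.9 ymax 21.9
```

Call:
{"method": "servo_tool", "body": {
  "linear": [
    [0.8,0.2,0.5],
    [1.6,0.4,1.0],
    [2.4,0.6,1.6],
    [3.2,0.9,2.1],
    [4.0,1.1,2.6],
    [4.8,1.3,3.1],
    [5.6,1.5,3.6],
    [6.4,1.7,4.1]
  ],
  "turn": [0,0,0,0,0,0,0,0]
}}

```text
t: 16.2
ee_pos: [524.9, -244.3, 98.9]
eef_rot: [-0.699, -0.096, 0.702, -0.095]
contact_force: [-12.4, -3.4, -0.1]
width: 19.7
```

```bash
python3 st.py
```

```text
t 16.2 tcp h -58.3 e 0.4 z -27.5 F [-12.4  -3.4  -0.1]
-45 13 d90 2.3 ymin -6.9 ymax 6.6
-40 211 d90 2.8 ymin -17.5 ymax 17.1
-35 276 d90 2.7 ymin -18.4 ymax 17.9
-30 188 d90 2.5 ymin -19.2 ymax 18.6
-25 108 d90 2.4 ymin -18.9 ymax 18.8
-20 127 d90 2.2 ymin -21.3 ymax 20.8
-15 168 d90 1.3 ymin -22.0 ymax 21.9
```

Call:
{"method": "servo_tool", "body": {
  "linear": [
    [1.9,0.5,1.2],
    [2.5,0.7,1.5],
    [3.2,0.9,2.0],
    [3.9,1.0,2.4],
    [4.6,1.2,2.8],
    [5.3,1.4,3.3],
    [6.0,1.6,3.7],
    [6.0,1.6,3.7]
  ],
  "turn": [0,0,0,0,0,0,0,0]
}}

```text
t: 17.25
ee_pos: [530.6, -242.7, 102.5]
eef_rot: [-0.699, -0.096, 0.702, -0.095]
contact_force: [-6.1, -1.6, 3.4]
width: 19.5
```

```bash
python3 st.py
```

```text
t 17.25 tcp h -52.4 e 0.5 z -23.9 F [-6.1 -1.6  3.4]
-30 102 d90 2.7 ymin -18.3 ymax 17.8
-25 84 d90 2.5 ymin -18.9 ymax 18.4
-20 89 d90 2.4 ymin -21.1 ymax 21.1
-15 71 d90 2.0 ymin -22.0 ymax 22.0
```

Call:
{"method": "servo_tool", "body": {
  "linear": [
    [1.0,0.3,0.6],
    [1.8,0.5,1.1],
    [2.6,0.7,1.6],
    [3.4,0.9,2.1],
    [4.2,1.1,2.6],
    [5.0,1.4,3.1],
    [5.6,1.5,3.5],
    [5.6,1.5,3.5]
  ],
  "turn": [0,0,0,0,0,0,0,0]
}}

```text
t: 18.3
ee_pos: [536.2, -241.2, 106.2]
eef_rot: [-0.699, -0.096, 0.702, -0.095]
contact_force: [-5.7, -0.8, 3.7]
width: 19.5
```

```bash
python3 st.py; python3 - <<'E'
from h import *
c=cam('wrist');save(c,'w5.png',(170,0,390,260,2.3))
E
```

```text
t 18.3 tcp h -46.6 e 0.5 z -20.2 F [-5.7 -0.8  3.7]
-25 26 d90 2.4 ymin -18.0 ymax 17.8
-20 66 d90 2.6 ymin -20.8 ymax 21.2
-15 82 d90 2.1 ymin -21.7 ymax 21.9
```

View pics/w5.png

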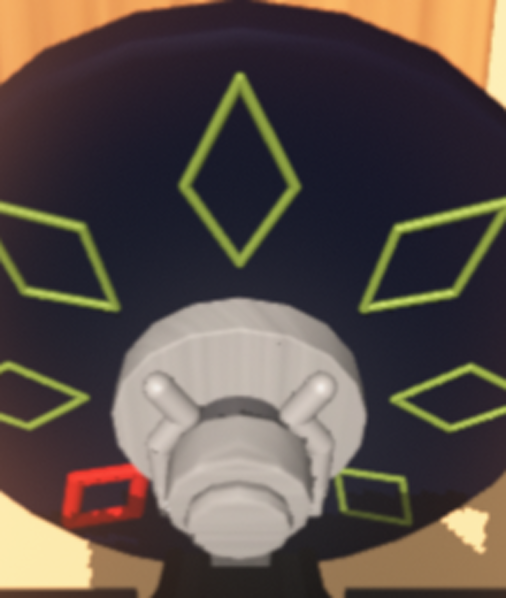

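Jaws now pass on both sides of the neck, with tips at crop (155,385) and (322,385). I'll measure how far beyond the axis they reach, and push a little more to feel the bar stop.

```bash
cat > tip.py <<'E'
from h import *
c=cam('wrist');P=cloud(c);G=np.array([581.3,-229.4,126.4]);n=np.array([-.51,-.1386,.849]);ex=np.array([.849*.965,.849*.262,.528])
D=P-G;x=D@ex;y=D[...,:2]@[-.262,.965];d=D@n
for sg in (1,-1):
    m=(y*sg>7)&(y*sg<21)&(d>-1.5)&(d<4)&(x>0)&(x<26); print(sg,m.sum(),'tip s max %.1f'%np.percentile(x[m],98),'y at tip %.1f'%np.median(y[m&(x>np.percentile(x[m],80))]),'d %.1f'%np.median(d[m]))
    print([(lo,np.abs(y[m&(x>lo)&(x<lo+3)]).min().round(1)) for lo in range(0,20,3) if (m&(x>lo)&(x<lo+3)).any()])
E
python3 tip.py
```

```text
1 469 tip s max 15.9 y at tip 15.1 d 0.9
[(0, np.float64(11.7)), (3, np.float64(7.2)), (6, np.float64(7.1)), (9, np.float64(8.7)), (12, np.float64(11.2)), (15, np.float64(13.2))]
-1 476 tip s max 15.9 y at tip -14.7 d 0.8
[(0, np.float64(11.2)), (3, np.float64(7.1)), (6, np.float64(7.9)), (9, np.float64(8.7)), (12, np.float64(11.0)), (15, np.float64(12.2))]
```

Call:
{"method": "servo_tool", "body": {
  "linear": [
    [1.0,0.3,0.6],
    [1.6,0.4,1.0],
    [2.2,0.6,1.4],
    [2.8,0.8,1.7],
    [3.4,0.9,2.1],
    [3.4,0.9,2.1]
  ],
  "turn": [0,0,0,0,0,0]
}}

```text
t: 19.2
ee_pos: [537.2, -240.8, 107.1]
eef_rot: [-0.697, -0.096, 0.704, -0.094]
contact_force: [-10.9, -1.1, 0.4]
width: 19.2
```

```bash
python3 st.py;python3 tip.py
```

```text
t 19.2 tcp h -45.5 e 0.5 z -19.3 F [-10.9  -1.1   0.4]
-25 9 d90 2.6 ymin -17.5 ymax 17.8
-20 65 d90 2.6 ymin -21.5 ymax 21.4
-15 66 d90 2.2 ymin -21.8 ymax 21.7
1 506 tip s max 17.1 y at tip 14.4 d 0.9
[(0, np.float64(11.7)), (3, np.float64(7.1)), (6, np.float64(7.5)), (9, np.float64(7.9)), (12, np.float64(9.9)), (15, np.float64(11.9)), (18, np.float64(14.6))]
-1 512 tip s max 17.1 y at tip -14.8 d 0.9
[(0, np.float64(11.4)), (3, np.float64(7.2)), (6, np.float64(8.0)), (9, np.float64(8.4)), (12, np.float64(9.5)), (15, np.float64(12.4))]
```

Call:
{"method": "servo_tool", "body": {
  "linear": [
    [1.8,0.5,1.1],
    [2.6,0.7,1.6],
    [3.4,0.9,2.1],
    [4.2,1.1,2.6],
    [4.2,1.1,2.6]
  ],
  "turn": [0,0,0,0,0]
}}

```text
t: 19.92
ee_pos: [537.2, -240.7, 107.5]
eef_rot: [-0.694, -0.096, 0.707, -0.093]
contact_force: [-16.9, -2.9, -0.5]
width: 19.5
```

```bash
python3 st.py;python3 tip.py
```

```text
t 19.925 tcp h -45.5 e 0.6 z -18.9 F [-16.9  -2.9  -0.5]
-20 54 d90 2.7 ymin -21.0 ymax 21.6
-15 76 d90 2.3 ymin -21.9 ymax 21.9
1 512 tip s max 17.4 y at tip 14.4 d 0.8
[(0, np.float64(9.1)), (3, np.float64(7.0)), (6, np.float64(7.0)), (9, np.float64(7.7)), (12, np.float64(9.4)), (15, np.float64(11.7)), (18, np.float64(14.9))]
-1 508 tip s max 17.3 y at tip -14.9 d 0.8
[(0, np.float64(8.8)), (3, np.float64(7.3)), (6, np.float64(7.7)), (9, np.float64(8.5)), (12, np.float64(10.1)), (15, np.float64(12.1))]
```

Call:
{"method": "servo_tool", "body": {
  "linear": [
    [-1,-0.3,-0.6],
    [-1,-0.3,-0.6],
    [-1,-0.3,-0.6],
    [-1,-0.3,-0.6],
    [-1,-0.3,-0.6]
  ],
  "turn": [0,0,0,0,0],
  "fingers": 0.4
}}

```text
t: 20.65
ee_pos: [536.5, -240.9, 107.0]
eef_rot: [-0.694, -0.096, 0.707, -0.093]
contact_force: [0.0, -0.5, 0.5]
width: 51.4
```

Call:
{"method": "servo_tool", "body": {
  "linear": [
    [0,0,3],
    [0,0,10],
    [0,0,25],
    [0,0,45],
    [0,0,70],
    [-5,-1,95],
    [-15,-4,110],
    [-20,-5,115],
    [-20,-5,115]
  ],
  "turn": [0,0,0,0,0,0,0,0,0]
}}

```text
t: 21.78
ee_pos: [515.9, -246.2, 222.1]
eef_rot: [-0.694, -0.095, 0.707, -0.093]
contact_force: [-0.3, 0.2, -0.4]
width: 52.2
```

```bash
python3 st.py;python3 tip.py; python3 - <<'E'
from h import *
c=cam('wrist');save(c,'w6.png',(150,0,400,250,2.3)); b=cam('top');save(b,'top1.png')
a=cv2.imread('pics/top0.png').astype(int);d=abs(b['image'][:,:,::-1].astype(int)-a).max(2)>60
n,l,st,ce=cv2.connectedComponentsWithStats(d.astype(np.uint8))
print([(ce[i].round(),st[i,4]) for i in range(1,n) if st[i,4]>25])
E
```

```text
t 21.775 tcp h -67.5 e 0.9 z 95.7 F [-0.3  0.2 -0.4]
-45 248 d90 9.8 ymin -10.6 ymax 9.3
-40 55 d90 1.6 ymin -7.1 ymax 6.4
-35 68 d90 1.7 ymin -7.0 ymax 6.3
-30 43 d90 2.1 ymin -6.9 ymax 6.2
-25 29 d90 2.7 ymin -17.7 ymax 17.1
-20 54 d90 2.8 ymin -21.1 ymax 20.5
-15 52 d90 2.8 ymin -21.7 ymax 22.0
1 89 tip s max 15.7 y at tip 14.7 d 2.9
[(0, np.float64(13.0)), (3, np.float64(12.1)), (6, np.float64(8.2)), (9, np.float64(8.9)), (12, np.float64(11.1)), (15, np.float64(13.2))]
-1 94 tip s max 16.2 y at tip -15.4 d 3.1
[(0, np.float64(13.7)), (3, np.float64(12.0)), (6, np.float64(8.1)), (9, np.float64(8.8)), (12, np.float64(10.2)), (15, np.float64(13.1))]
[(array([472., 137.]), np.int32(38)), (array([482., 137.]), np.int32(29)), (array([428., 243.]), np.int32(5640)), (array([470., 186.]), np.int32(134)), (array([536., 174.]), np.int32(147)), (array([547., 184.]), np.int32(105)), (array([534., 205.]), np.int32(38)), (array([227., 228.]), np.int32(118)), (array([512., 310.]), np.int32(5553)), (array([410., 318.]), np.int32(30)), (array([546., 370.]), np.int32(853)), (array([397., 406.]), np.int32(76)), (array([410., 409.]), np.int32(31)), (array([547., 416.]), np.int32(177))]
```

View pics/w6.png

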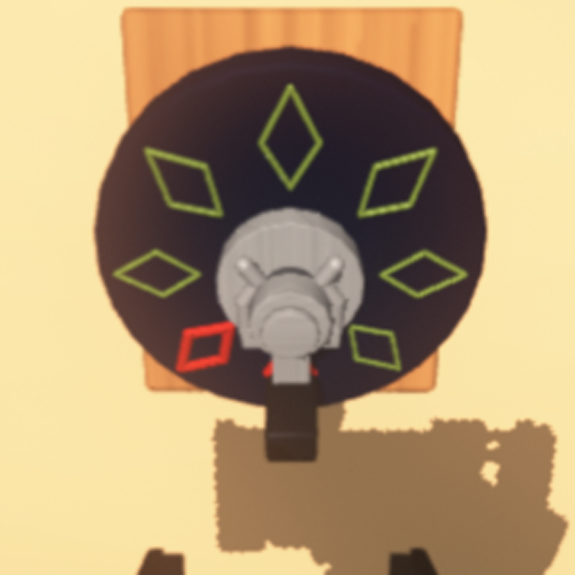

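```bash
python3 - <<'E'
from h import *
c=cam('wrist');P=cloud(c);G=np.array([581.3,-229.4,126.4]);n=np.array([-.51,-.1386,.849]);ex=np.array([.849*.965,.849*.262,.528])
D=P-G;x=D@ex;y=D[...,:2]@[-.262,.965];d=D@n
m=(d>25)&(d<33)&(x<-30)&(x>-70)&(abs(y)<14)
print(m.sum(),'s',np.percentile(x[m],[2,50,98]).round(1),'y',np.percentile(y[m],[2,98]).round(1),'d',np.percentile(d[m],[10,50,90]).round(1))
A=np.c_[x[m],y[m],np.ones(m.sum())];print('tilt x,y',np.linalg.lstsq(A,d[m],rcond=None)[0].round(3))
E
```

```text
254 s [-58.8 -49.2 -42.4] y [-9.7  8.4] d [25.2 25.8 26.4]
tilt x,y [3.5000e-02 1.0000e-02 2.7562e+01]
```

```bash
python3 -c "
from bench import *
print(monitor.sense()['t'],sign_off())"
```

```text
the job is handed in; nothing more can be done
22.025 None
```

The smaller clip is snapped into the spindle's groove and released, and the job was handed in at t = 22 s. `sign_off` gave no verdict, so the result rests on my own checks.

**What I did:** I gripped the smaller clip by its handle and tilted it to the spindle's lean by pivoting it in a light grip against the hub. Then I tightened the grip and pushed it up the slope in small steps until it stopped. On the first tilt the mouth slipped off the hub's edge, so I backed out, lifted it and set it down again further in.

**Last checks:**

| Check | Result | Limit |
|---|---|---|
| Push force (wrist, read at the end of each move) | about 13 N before the snap, 17 N at the stop, with no further movement | 60 N |
| Bore to groove centre | about 1–2 mm | 4 mm |
| Clip square to the spindle | within about 0.04 rad | 0.2 rad |

- **Position reading:** the jaw tips measured 17.4 mm past the axis while gripped and about 16 mm after release. They should be 18 mm, but the second look was from further away. The handle gave an offset of about 1–2 mm.
- **Other objects:** before and after top views differ only in regions I attribute to the arm, its shadow and the clip's old place on the board. I compared the two pictures numerically but did not view the second one.
- **Gripper:** after release it was clear of everything, with a force reading near zero.

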